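Cover the two pots, one with its ladle in

TASK

Put the lids from the wire stand on the two steel pots: the lid with the cut-out goes on the pot that has the ladle in it, with the cut-out round the ladle's handle, and the plain lid goes on the other pot. Each lid must sit all the way down in its rim, centred and level; set them down gently rather than dropping them, and leave the pots and everything else on the worktop standing where they are.

Things in the scene. Friction and masses are not known exactly. Their poses are not given: they have to be found in the camera images.
- lid_notched: steel pot lid with a notch in its edge, 0.16 kg. Origin: centre of the underside of its flange (138 mm across, 2.5 mm thick), the face that lies on the pot's rim; z: out of the knob. Below it a step 117 mm across, 8 mm deep, bevelled, goes inside the rim. Starts in one of the stand's two places, tilted 30 degrees, notch uppermost
- lid_notched_notch (a point): middle of that lid's notch, 60 mm from its centre along its +x, level with the flange's underside. The notch runs through flange and step from 44 mm radius to the edge, open outwards, its sides 14 degrees either side of +x (about 33 mm wide at the edge)
- lid_notched_knob (a point): middle of the notched lid's knob: a black cylinder 32 mm across on the lid's centre axis, its head from 14 to 40 mm above the flange's underside (this point: 27 mm), on a 17 mm neck; around it the lid's top face lies 6 mm above the flange's underside
- lid_plain: plain steel pot lid, fully round, otherwise the same: 0.16 kg, origin at the centre of the underside of its flange (138 mm across, 2.5 mm thick); z: out of the knob. Below it a step 117 mm across, 8 mm deep, bevelled, goes inside the rim. Starts in the other place of the stand, tilted 30 degrees
- lid_plain_knob (a point): middle of the plain lid's knob: a black cylinder 32 mm across on the lid's centre axis, its head from 14 to 40 mm above the flange's underside (this point: 27 mm), on a 17 mm neck; around it the lid's top face lies 6 mm above the flange's underside
- lid_stand: steel wire stand, fixed, about 240 x 95 mm. Origin: on the worktop under its middle; x: the way the lids' faces slope up, roughly to the left. Two places in a row: lid centres 65 mm along -x (front) and +x (back), 54 mm high, the lids' own x axes pointing up the slope; the front lid stands before the back lid's knob
- stand_hooks (a point): middle of the front hooks. In each place the lid lies on two 6 mm wires, 28 mm either side of the middle, sloping up at 30 degrees; two hooks, square to the wires, hold its lower edge and end 12 mm beyond its flange's underside, so it comes out along its own z. The wires end 44 mm up the slope from the lid's centre, on upright legs; the front legs stand before the back lid's foot
- pot_ladle: the pot with a ladle standing in it: steel pot, loose, 0.9 kg: 130 mm across outside, about 122 mm inside, rim 95 mm high. Origin: centre of its underside, z up. Wire ear handles on its +y and -y sides, below the rim, reach 94 mm from its axis. The ladle is wedged in the pot and moves with it; its handle leans out over the rim on the pot's +x side
- pot_ladle_rim (a point): centre of the mouth of the pot with the ladle, at the height of the rim
- ladle_at_rim (a point): where the ladle's flat steel handle (12 mm wide along the pot's y, 3 mm thick) passes the height of the rim, 60 mm from the pot's axis along its +x. It leans outwards 25 degrees from vertical and ends in a hook about 194 mm above the worktop, 123 mm from the axis
- pot_plain: the empty pot, without a ladle: steel pot, loose, 0.9 kg: 130 mm across outside, about 122 mm inside, rim 95 mm high. Origin: centre of its underside, z up. Wire ear handles on its +y and -y sides, below the rim, reach 94 mm from its axis. 
- pot_plain_rim (a point): centre of the mouth of the empty pot, at the height of the rim. (Over the back of the worktop hang wall cupboards: fronts 0.55 m ahead of the robot's base, undersides 0.57 m above the worktop; carry lids in front of them. A toaster 177 mm tall stands behind the stand, its lever 0.585 m ahead)
- lemon: bystander, loose: yellow lemon, 70 x 52 x 51 mm, lying. Origin: centre of its underside.
- spice_jar: bystander, loose: small square glass spice jar with a white cap, 40 x 40 x 101 mm, upright. Origin: centre of its underside.
- dish_soap: bystander, loose: green washing-up liquid bottle, 48 x 78 x 220 mm, upright. Origin: centre of its underside.
- yellow_bottle: bystander, loose: yellow drinking bottle, 68 mm across, 221 mm tall, upright. Origin: centre of its underside.
- teaspoon: bystander, loose: steel teaspoon lying flat, 135 x 29 x 10 mm. Origin: centre of its underside.
- garlic: bystander, loose: garlic bulb, 60 mm across, 59 mm tall. Origin: centre of its underside.
Things that resemble listed ones, but are neither listed nor needed, are in the scene too. Leave any red look-alike of the lid_notched alone.

How it is judged:
By the outcome, as a careful person would: the job done as asked, in the order asked, and still so for the second after the job is handed in, with the robot touching nothing.
It also fails if it takes over 72 s, if anything falls off the work surface, if the arm or the gripper's body presses on something with over 40 N, if the wrist force passes 120 N, or if a joint passes its speed limit or range.

ROBOT

A 6-joint arm with a two-finger parallel gripper is mounted at the origin on a cart in front of the work surface, level with it; the furniture and walls round the work are solid. World frame = base frame: x ahead of the robot, y to its left, z up, the work surface at z = 0. Lengths are in mm, angles in rad, forces in N, time in s.
With the tool pointing down it reaches from about 400 to 925 mm from the base axis. Payload 12.5 kg.
Tool frame: the origin (TCP) lies on the centre line of the jaws, within the pads' length; the fingertips stand 17 mm ahead of it and the grasp point (between the pads) lies 2 mm behind it; z points along the fingers, y is the line along which they close (so a half turn about z gives the same grasp; the last joint's range is limited). The gripper opens to 95 mm and grips with 3 to 60 N. Pads are 20 mm wide; open, the fingers measure 119 mm over their backs; the gripper's body (75 mm by 180 mm) begins 59 mm behind the grasp point.
Start: joints at [-1.448, 0.491, 1.559, -0, 1.092, -0.106], TCP at [141.777, -608.723, 231.661] pointing down, gripper open.
Joint ranges: [-3.1, 3.1], [-0.84, 2.19], [0.05, 2.79], [-1.13, 4.28], [0.06, 2.93], [-2.69, 2.69]. Speed limits (rad/s): [2.22, 2.22, 2.79, 3.14, 3.14, 3.14].

INTERFACE

Orientations are given as [roll, pitch, yaw] about the fixed x, y, z axes, in that order (R = Rz(yaw) Ry(pitch) Rx(roll)).
In Python, from cell import env gives the robot as it stands.
- The arm moves only by the tool drive_tool, never from a script. Its argument "deltas" is text: rows parted by semicolons, each of 4 numbers parted by spaces: the shift along the world's x, y, z normalised to -1 to 1, where 1 is 100 mm, then the turn about the world's z normalised to -1 to 1, where 1 is 180 degrees. A call has 1 to 10 rows; each row shifts and turns the commanded pose from where the row before left it; what a row does not reach is not made up. A row lasts 1/12 s, in which the tool goes at most 41.7 mm and 7.16 degrees, less where a joint would pass 70% of its speed; a pose out of reach is approached as far as the arm can. A call with a number of a shift or a turn outside -1 to 1 is refused whole. A call with a gripper value outside its range is refused whole. "gripper" is the closure, from 0 (fully open) to 1 (shut), set as the call begins (left out, the last holds). The fingers move at their own pace and stop on an object; the grip force is fixed at half the most. Time passes only in rows, so rows that do not move let the fingers close. It gives the time, the measured TCP pose, the force, the opening and the grip force at its end, in the units of the state.
- env.state(): the state, without advancing time (a new reading comes with each control period).
- env.read_camera(name): name is "side" or "top"; returns (picture, depth): 384x512x3 uint8, red, green, blue; 384x512 float32, mm along the optical axis (not along the pixel's ray), 0 where there is no reading.
- env.camera_params(name): a dict with "mtx" (3x3 intrinsics, pixels), "camera_from_world" (4x4, takes a point from world to camera coordinates). Camera axes: x right, y down, z forward; pixel columns grow to the right and rows downward; lengths in mm; the calibration is good to about 2 mm. A picture is of the moment at which its call begins. camera_params takes no time and is no camera call.
- env.job_done(): hands the job in; it is judged then, once.
The state is a dict: "t": time; "joints": joint angles; "qvel": joint speeds; "tau": joint torques, N m; "eef_pos": TCP position; "tcp_rot": TCP orientation; "ft_force": force on the tool from outside, world axes, zero at the start; "moment": the same for the moment, N m; "opening": opening from 0.0 (shut) to 1.0 (fully open); "grip_force": force on a finger pad.
Only numpy, scipy, OpenCV 4.12 (cv2) and the standard library are available. Lean on these libraries where they do the work, as an engineer would, in place of code of your own. Each camera call takes 0.05 s, during which the arm holds its last target. There are 200 camera calls.

## Working session

There is one attempt and no reset: what is moved stays moved. The work goes in short steps, Python scripts to look and compute and a tool call to move; the robot and the scene stay as the last step left them, time stands still between calls to the robot, and variables do not carry over. Pictures are saved under pics/ and viewed, at most 10 in all, crops included, and the job is handed in when it is done.

Besides the shell and the picture viewer there is one more tool, called after "Request:" by a JSON object that holds its "op" and its "data". drive_tool: Moves the arm, as the interface text tells. Its arguments: {"type":"object","properties":{"deltas":{"type":"string"},"gripper":{"type":"number"}},"required":["deltas"]}

```bash
mkdir -p pics; cat > h.py <<'E'
import numpy as np,cv2
from cell import env
def grab(n):
    p,d=env.read_camera(n); np.savez(f'{n}.npz',p=p,d=d); return p,d
def cloud(n,d):
    c=env.camera_params(n);K=c['mtx'];T=np.linalg.inv(c['camera_from_world'])
    v,u=np.mgrid[:d.shape[0],:d.shape[1]]
    P=np.stack([(u-K[0,2])/K[0,0]*d,(v-K[1,2])/K[1,1]*d,d],-1)
    W=P@T[:3,:3].T+T[:3,3]; W[d<=0]=np.nan; return W
def proj(n,X):
    c=env.camera_params(n);X=np.atleast_2d(X);q=X@c['camera_from_world'][:3,:3].T+c['camera_from_world'][:3,3]
    q=q@c['mtx'].T; return q[:,:2]/q[:,2:]
E
python3 - <<'E'
from h import *
print(env.state())
ims=[]
for n in('top','side'):
    p,d=grab(n); c=env.camera_params(n); T=np.linalg.inv(c['camera_from_world']); print(n,T.round(2).tolist(),c['mtx'].tolist())
    cv2.imwrite(f'pics/{n}0.png',cv2.resize(p[...,::-1],(800,600),interpolation=cv2.INTER_CUBIC))
E
```

```text
{'t': 0.0, 'joints': array([-1.44759437e+00,  4.91558667e-01,  1.55947131e+00,  4.10653487e-05,
        1.09167733e+00, -1.05605330e-01]), 'qvel': array([-0.00012799, -0.00191468, -0.00063071,  0.00111539, -0.00198994,
        0.0013945 ]), 'tau': array([-2.61935102e-04, -6.12633276e+01, -2.58179355e+01,  6.92469534e-02,
        4.81931702e-02, -9.19216541e-05]), 'eef_pos': array([ 141.75972416, -608.47597936,  231.05476216]), 'tcp_rot': array([-3.14048806e+00, -1.53711322e-04,  2.28788254e-01]), 'ft_force': array([0.45039462, 0.01530451, 0.82081923]), 'moment': array([ 0.00355187, -0.00618854,  0.01205852]), 'grip_force': 0.0, 'opening': 1.0002900203208491}
top [[0.36, -0.9, 0.25, 105.29], [-0.93, -0.35, 0.09, -12.09], [0.0, -0.26, -0.97, 1532.06], [0.0, 0.0, 0.0, 1.0]] [[370.7877708384129, 0.0, 255.83257323277243], [0.0, 370.7877708384129, 187.74321891966326], [0.0, 0.0, 1.0]]
side [[-0.88, -0.28, 0.38, -159.99], [-0.47, 0.53, -0.7, 1259.5], [-0.0, -0.8, -0.6, 1081.83], [0.0, 0.0, 0.0, 1.0]] [[360.52371244659923, 0.0, 259.18160666720763], [0.0, 360.52371244659923, 196.86226443542498], [0.0, 0.0, 1.0]]
```

View pics/top0.png

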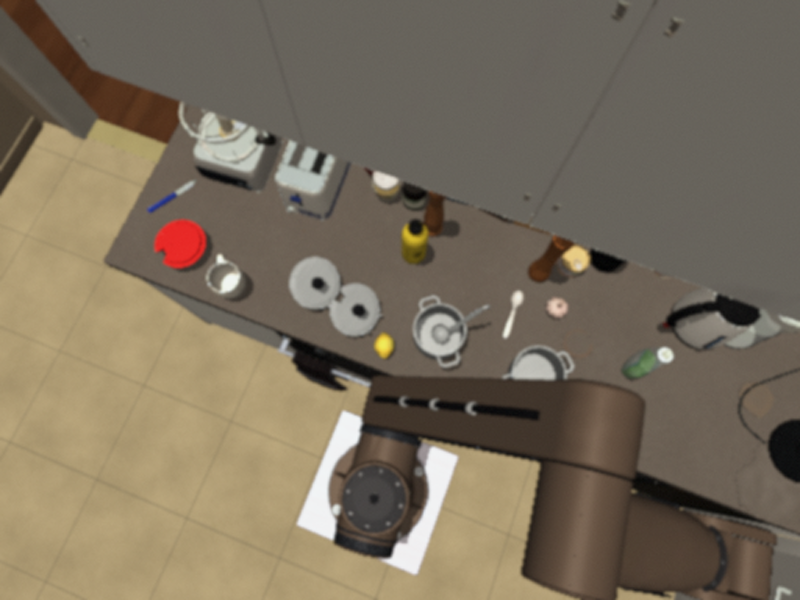

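View pics/side0.png

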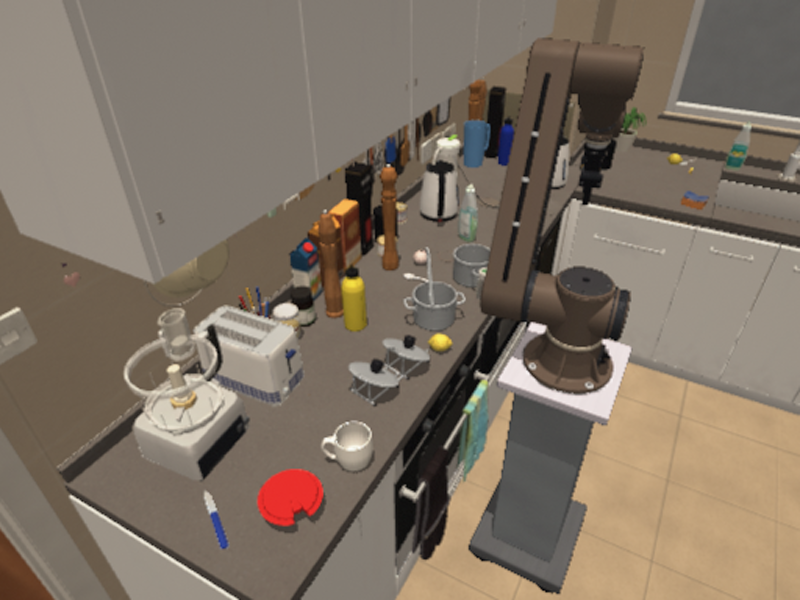

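The top view shows the stand with two lids at about (315,283) and (355,308), with dark knobs. The ladle pot is at (440,330) with its handle towards (487,306), and the empty pot is at (537,368), partly under the arm. The red look-alike lid at (182,245) is to be left alone. The side view shows both steel lids at (375,372) and (406,350).

Next I'll measure everything and enlarge the lids to see which one has the notch.

```bash
python3 - <<'E'
from h import *
from scipy.optimize import least_squares
for n in('top','side'):
    z=np.load(n+'.npz');p,d=z['p'],z['d'];W=cloud(n,d)
    s=512/800
    # knobs: dark pixels
    dark=p.max(2)<60
    seeds={'top':[(317,283),(358,310)],'side':[(377,366),(409,342)]}[n]
    for u,v in seeds:
        m=np.zeros_like(dark);u,v=int(u*s),int(v*s);m[v-9:v+10,u-9:u+10]=1
        m&=dark&(W[...,2]>60)&(W[...,2]<110)
        q=W[m];print(n,'knob',m.sum(),np.median(q,0).round(1),q.min(0).round(),q.max(0).round())
    # lid planes
    for u,v in seeds:
        u,v=int(u*s),int(v*s)
        m=np.zeros_like(dark);m[v-18:v+19,u-18:u+19]=1
        q=W[m&~dark&(W[...,2]>15)&(W[...,2]<100)]
        best=None;r=np.random.default_rng(0)
        for _ in range(500):
            a=q[r.choice(len(q),3,False)];nn=np.cross(a[1]-a[0],a[2]-a[0]);nn/=np.linalg.norm(nn)+1e-9
            k=abs((q-a[0])@nn)<4
            if best is None or k.sum()>best.sum():best=k
        c=q[best].mean(0);nn=np.linalg.svd(q[best]-c)[2][2];nn*=np.sign(nn[2]);
        print(n,'lid plane n',nn.round(3),'tilt',np.degrees(np.arccos(nn[2])).round(1),'az',np.degrees(np.arctan2(-nn[1],-nn[0])).round(1),'c',c.round(1),best.sum())
    # pots
    for nm,(u,v) in zip(('ladle','plain'),{'top':[(440,330),(537,368)],'side':[(435,303),(472,265)]}[n]):
        u,v=int(u*s),int(v*s);m=np.zeros_like(dark);m[v-28:v+28,u-28:u+28]=1
        k=m&(abs(W[...,2]-93)<6);q=W[k][:,:2]
        f=least_squares(lambda x:np.hypot(*(q-x).T)-63.5,np.median(q,0),loss='soft_l1',f_scale=3);print(n,nm,'rim',len(q),f.x.round(1),np.abs(f.fun).mean().round(2))
        h=m&(W[...,2]>105)&(W[...,2]<200)&(np.hypot(W[...,0]-f.x[0],W[...,1]-f.x[1])<140)
        qq=W[h]; 
        if len(qq): dd=qq[:,:2]-f.x;print('  above',len(qq),'az',np.degrees(np.arctan2(dd[:,1],dd[:,0])).round()[:12],'r',np.hypot(*dd.T).round()[:12],'z',qq[:12,2].round())
    cr={'top':(p[150:240,170:290]),'side':(p[205:270,210:300])}[n]
    cv2.imwrite(f'pics/{n}c.png',cv2.resize(cr[...,::-1],(800 if n=='x' else 780,int(780*cr.shape[0]/cr.shape[1])),interpolation=cv2.INTER_CUBIC))
a=cv2.imread('pics/topc.png');b=cv2.imread('pics/sidec.png');a=cv2.resize(a,(400,300));b=cv2.resize(b,(400,289));b=cv2.copyMakeBorder(b,0,11,0,0,0)
cv2.imwrite('pics/lids.png',np.hstack([a,b]))
E
```

```text
top knob 35 [420.8 333.5  87.9] [411. 321.  76.] [432. 344.  99.]
top knob 36 [392.8 207.3  90.1] [383. 194.  81.] [404. 222.  96.]
top lid plane n [-0.122 -0.498  0.859] tilt 30.8 az 76.2 c [426.7 350.7  58.6] 577
top lid plane n [-0.104 -0.473  0.875] tilt 29.0 az 77.6 c [396.2 222.8  58.3] 555
top ladle rim 126 [ 4.216e+02 -4.000e-01] 1.79
  above 44 az [-49. -47. -48. -50. -51. -48. -49. -51. -52. -46. -49. -50.] r [103.  95.  97.  98. 101.  91.  93.  96.  98.  86.  86.  89.] z [186. 168. 174. 184. 186. 164. 169. 174. 177. 142. 161. 163.]
top plain rim 82 [ 409.2 -268.8] 1.56
side knob 48 [418.3 344.6  85.6] [407. 334.  65.] [434. 356.  99.]
side knob 40 [389.5 219.   83.1] [377. 205.  66.] [403. 232.  95.]
side lid plane n [-0.111 -0.482  0.869] tilt 29.7 az 77.0 c [419.5 359.3  64.7] 276
side lid plane n [-0.113 -0.472  0.874] tilt 29.1 az 76.6 c [388.8 231.7  64.2] 206
side ladle rim 149 [418.5  -3.5] 44.3
  above 37 az [-47. -51. -53. -47. -49. -52. -50. -53. -49. -53. -49. -53.] r [94. 98. 93. 92. 86. 85. 93. 89. 86. 87. 82. 89.] z [163. 160. 162. 159. 162. 162. 152. 153. 151. 149. 147. 142.]
side plain rim 163 [ 402.1 -150.1] 71.74
  above 44 az [41. 43. 41. 41. 44. 39. 47. 41. 45. 42. 45. 48.] r [106. 107. 105. 105. 102. 104. 103. 105. 102. 105. 102. 109.] z [192. 189. 180. 176. 178. 168. 175. 164. 168. 160. 162. 162.]
```

View pics/lids.png

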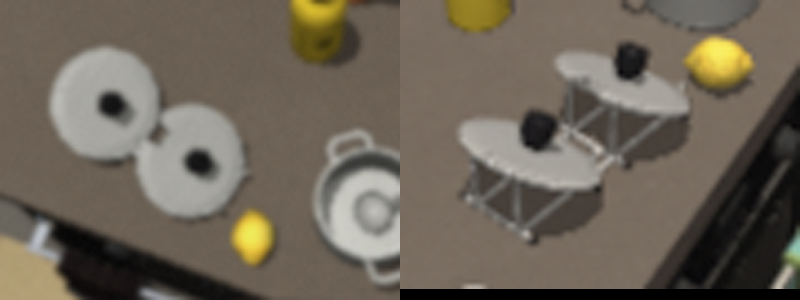

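The notched lid is the front one: its gap is at crop (160,135) on the upper-left edge, at its top. The back lid, at crop (105,103), is fully round, so it is the plain one. The red lid is ruled out by colour and because it isn't in the stand. Next I'll refine the positions by model fitting.

```bash
cat >> h.py <<'E'
from scipy.optimize import least_squares
def knobfit(W,p,c0,n,t=(1,0,0)):
    near=np.linalg.norm(W-c0,axis=-1)<32
    q=W[near&(p.max(2)<70)]
    def res(c):
        r=q-c;a=r@n;rad=np.linalg.norm(r-np.outer(a,n),axis=1)
        dx=np.stack([rad-16,np.abs(a)-13],1);return np.linalg.norm(np.maximum(dx,0),axis=1)+np.minimum(dx.max(1),0)
    f=least_squares(res,c0,loss='soft_l1',f_scale=2);return f.x,len(q),np.abs(f.fun).mean()
def rimfit(W,c0,z=95):
    k=(abs(W[...,2]-z)<5)&(abs(np.hypot(W[...,0]-c0[0],W[...,1]-c0[1])-63)<14);q=W[k][:,:2]
    f=least_squares(lambda x:np.hypot(*(q-x[:2]).T)-63,c0,loss='soft_l1',f_scale=2);return f.x,len(q),np.abs(f.fun).mean()
E
python3 - <<'E'
from h import *
az=np.radians(77.2);n=np.array([-.5*np.cos(az),-.5*np.sin(az),.866])
for nm in('top','side'):
    z=np.load(nm+'.npz');p,d=z['p'],z['d'];W=cloud(nm,d)
    for c in([419,339,78],[391,212,78]):
        x,N,e=knobfit(W,p,np.array(c,float),n);print(nm,'K',x.round(1),N,e.round(2))
    for c in([421,0],[409,-269]):
        for _ in range(3): x,N,e=rimfit(W,np.array(c,float));c=x
        print(nm,'rim',x.round(1),N,e.round(2))
    c=np.array([421,-1]);r=W[...,:2]-c;R=np.hypot(r[...,0],r[...,1]);A=np.degrees(np.arctan2(r[...,1],r[...,0]))
    k=(W[...,2]>108)&(W[...,2]<190)&(R<125)&(abs(A+49)<12);print(nm,'az',np.median(A[k]),A[k].mean(),k.sum())
    y=(p[...,0]>150)&(p[...,2]<60)&(W[...,2]>60)&(W[...,2]<240);print('yellow',np.nanmedian(W[y],0).round())
    print('toaster/lever near', )
E
```

```text
top K [420.1 343.   79.5] 38 2.43
top K [392.8 210.8  77.2] 38 1.62
top rim [ 4.217e+02 -4.000e-01] 125 1.97
top rim [ 409.7 -268.6] 79 1.6
top az -50.669953614945065 -50.34787108961004 47
yellow [600. 140. 168.]
toaster/lever near
side K [424.6 336.5  75.5] 53 1.98
side K [394.1 208.7  75.3] 44 1.92
side rim [419.   -2.6] 77 2.6
side rim [ 404.6 -270.6] 57 2.84
side az -52.78618361680297 -52.761629434454065 47
yellow [611. 164. 148.]
toaster/lever near
```

Request:
{"op": "drive_tool", "data": {"deltas": "0 0.4 0.15 0.039; 0.2 0.4 0.1 0.039; 0.2 0.4 0 0.039; 0.2 0.35 0 0.039; 0.2 0.35 0 0.039; 0.2 0.35 0 0.039; 0.2 0.35 0 0.039; 0.2 0.35 0 0.039; 0.2 0.35 0 0.039; 0.2 0.35 0 0", "gripper": 0}}

```text
t: 0.93
eef_pos: [318.9, -249.2, 255.4]
tcp_rot: [3.142, 0.0, 1.339]
ft_force: [1.6, -1.6, -0.4]
opening: 0.996
grip_force: 0.0
```

Request:
{"op": "drive_tool", "data": {"deltas": "0.22 0.3 0 0; 0.22 0.3 0 0; 0.22 0.34 0 0; 0.2 0.35 0 0; 0.17 0.36 0 0; 0.08 0.4 0 0; 0 0.41 0 0; -0.04 0.41 0 0; -0.06 0.4 0 0; -0.06 0.4 0 0"}}

```text
t: 1.77
eef_pos: [412.9, 117.8, 255.3]
tcp_rot: [-3.141, 0.0, 1.332]
ft_force: [1.1, -0.9, 0.5]
opening: 1.0
grip_force: 0.0
```

```bash
python3 - <<'E'
from h import *
s=env.state();print(s['eef_pos'],s['tcp_rot'])
p,d=grab('top');W=cloud('top',d)
cv2.imwrite('pics/t1.png',cv2.resize(p[120:290,120:420][...,::-1],(800,453),interpolation=cv2.INTER_CUBIC))
for c in([420,-1],[407,-269]):
    for _ in range(3): x,N,e=rimfit(W,np.array(c,float));c=x
    print('rim',x.round(1),N,e.round(2))
E
```

```text
[412.86061835 117.84682915 255.27550699] [-3.14147552e+00  8.31088956e-05  1.33152887e+00]
rim [ 4.216e+02 -2.000e-01] 131 1.95
rim [ 408.4 -269.1] 142 1.74
```

View pics/t1.png

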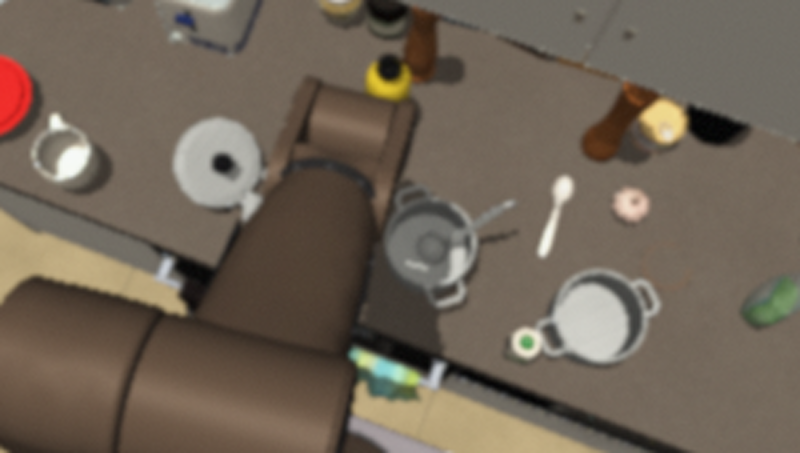

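The view now shows the empty pot clearly at crop (598,315), with the spice jar beside its left ear at (525,343). The ladle pot is at (432,243). Next I'll go to the front (notched) lid's knob.

Request:
{"op": "drive_tool", "data": {"deltas": "-0.07 0.3 -0.1 0.005; -0.07 0.3 -0.3 0; -0.06 0.3 -0.3 0; 0 0 -0.3 0; 0 0 -0.2 0; 0 0 0 0"}}

```text
t: 2.32
eef_pos: [392.2, 204.1, 134.0]
tcp_rot: [-3.136, 0.003, 1.348]
ft_force: [-0.2, -0.3, 0.2]
opening: 0.999
grip_force: 0.0
```

Request:
{"op": "drive_tool", "data": {"deltas": "0 0 -0.25 0; 0 0 -0.2 0; 0 0 0 0; 0 0 -0.1 0; 0 0 0 0; 0 0 0 0"}}

```text
t: 2.82
eef_pos: [394.4, 204.1, 83.3]
tcp_rot: [3.141, -0.0, 1.347]
ft_force: [0.4, 0.2, -0.2]
opening: 0.998
grip_force: 0.0
```

```bash
python3 - <<'E'
from h import *
s=env.state();print(s['eef_pos'],s['tcp_rot'],s['ft_force'])
p,d=grab('side');q=proj('side',[[393,208,82]])[0];u,v=q.astype(int);print(q)
cv2.imwrite('pics/s1.png',cv2.resize(p[v-45:v+45,u-60:u+60][...,::-1],(800,600),interpolation=cv2.INTER_CUBIC))
E
```

```text
[394.43936699 204.09132824  83.28477082] [ 3.14102228e+00 -2.74231041e-04  1.34678214e+00] [ 0.40885344  0.2022722  -0.225874  ]
[262.07497841 216.73206854]
```

View pics/s1.png

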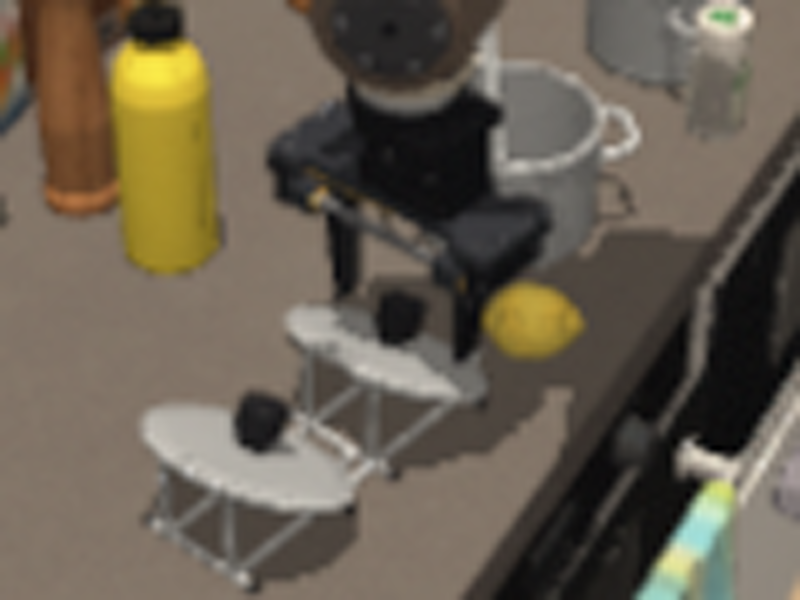

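The picture shows the gripper straddling the front lid's knob at (400,318), with the lemon clear at (530,320). I'll make a small correction, then close.

Request:
{"op": "drive_tool", "data": {"deltas": "-0.015 0.04 -0.03 0; 0 0 0 0"}}

```text
t: 3.03
eef_pos: [392.5, 208.6, 79.6]
tcp_rot: [3.141, -0.001, 1.347]
ft_force: [0.4, -0.4, 0.2]
opening: 0.997
grip_force: 0.0
```

Request:
{"op": "drive_tool", "data": {"deltas": "0 0 0 0; 0 0 0 0; 0 0 0 0; 0 0 0 0; 0 0 0 0; 0 0 0 0", "gripper": 1}}

```text
t: 3.53
eef_pos: [392.5, 208.1, 79.1]
tcp_rot: [-3.142, 0.0, 1.347]
ft_force: [-0.3, -0.2, 0.1]
opening: 0.637
grip_force: 0.0
```

Request:
{"op": "drive_tool", "data": {"deltas": "0 0 0 0; 0 0 0 0; 0 0 0 0; 0 0 0 0; 0 0 0 0; 0 0 0 0; 0 0 0 0; 0 0 0 0; 0 0 0 0"}}

```text
t: 4.28
eef_pos: [392.8, 208.3, 79.2]
tcp_rot: [3.141, -0.0, 1.347]
ft_force: [3.1, 1.6, 1.2]
opening: 0.333
grip_force: 30.0
```

Request:
{"op": "drive_tool", "data": {"deltas": "-0.011 -0.049 0.087 0; -0.011 -0.049 0.087 0; -0.011 -0.049 0.087 0; 0 -0.02 0.2 0; 0 0 0.35 0; 0 0 0.35 0; 0 0 0.35 0; 0 0 0.35 0; 0 0 0.2 0; 0 0 0 0"}}

```text
t: 5.12
eef_pos: [389.5, 191.2, 289.6]
tcp_rot: [3.136, -0.003, 1.347]
ft_force: [-0.4, 0.6, -2.5]
opening: 0.328
grip_force: 30.0
```

```bash
python3 - <<'E'
from h import *
s=env.state();print(s['eef_pos'],s['tcp_rot'],s['ft_force'],s['joints'])
p,d=grab('side');W=cloud('side',d);q=proj('side',[s['eef_pos']])[0];u,v=q.astype(int);print(q)
cv2.imwrite('pics/s2.png',cv2.resize(p[v-45:v+45,u-60:u+60][...,::-1],(800,600),interpolation=cv2.INTER_CUBIC))
e=s['eef_pos'];m=(np.linalg.norm(W-e,axis=-1)<85)&(W[...,2]<e[2]-5)&(p.min(2)>90)&(W[...,2]>150)
qq=W[m];c=np.median(qq,0)
nn=np.linalg.svd(qq-qq.mean(0))[2][2];nn*=np.sign(nn[2]);print(len(qq),'tilt',np.degrees(np.arccos(nn[2])),'az',np.degrees(np.arctan2(-nn[1],-nn[0])),qq.mean(0))
E
```

```text
[389.46659689 191.18089063 289.58277421] [ 3.13592427e+00 -3.09809490e-03  1.34701948e+00] [-0.43648344  0.64908687 -2.45120153] [ 3.03947164e-01  1.46603086e-01  1.91801339e+00 -2.02672555e-04
  1.07051886e+00  5.27829434e-01]
[264.99617368 174.67043797]
122 tilt 25.074267019531923 az 72.09237980994736 [374.26767547 213.40205357 270.14559612]
```

View pics/s2.png

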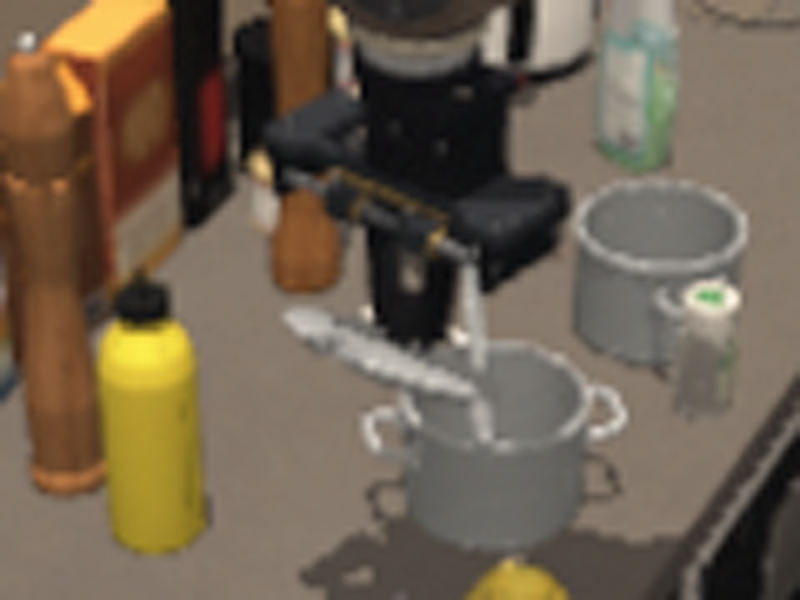

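The picture shows the notched lid held in the gripper at about 30° tilt, with the stand below and the lemon undisturbed. Next I'll carry it over the ladle pot while turning the notch towards the handle.

Request:
{"op": "drive_tool", "data": {"deltas": "0.06 -0.05 0 -0.0397; 0.06 -0.1 0 -0.0397; 0.04 -0.1 0 -0.0397; 0.03 -0.1 0 -0.0397; 0.02 -0.1 0 -0.0397; 0 -0.1 0 -0.0397; 0 -0.1 0 -0.0397; 0 -0.1 0 -0.0397; 0 -0.1 0 -0.0397; 0 -0.1 0 -0.0397"}}

```text
t: 6.0
eef_pos: [408.9, 95.6, 283.6]
tcp_rot: [3.141, 0.004, 0.094]
ft_force: [-0.5, -0.1, -2.7]
opening: 0.332
grip_force: 30.0
```

Request:
{"op": "drive_tool", "data": {"deltas": "0 -0.1 0 -0.0397; 0 -0.1 0 -0.0397; 0 -0.1 0 -0.0397; 0 -0.1 0 -0.0397; 0 -0.1 0 -0.0397; 0 -0.1 0 -0.0397; 0 -0.1 0 -0.0397; -0.02 -0.1 0 -0.0397; 0 0 0 0; 0 0 0 0"}}

```text
t: 6.83
eef_pos: [407.3, 16.2, 284.1]
tcp_rot: [3.14, 0.002, -0.896]
ft_force: [-0.7, 0.1, -2.9]
opening: 0.331
grip_force: 30.0
```

Request:
{"op": "drive_tool", "data": {"deltas": "-0.02 0.02 -0.3 0; 0 0 -0.3 0; 0 0 -0.3 0; 0 0 -0.15 0; 0 0 0 0; 0 0 0 0"}}

```text
t: 7.33
eef_pos: [405.8, 18.8, 179.8]
tcp_rot: [3.14, 0.002, -0.895]
ft_force: [-0.0, 0.1, -1.2]
opening: 0.335
grip_force: 30.0
```

```bash
python3 - <<'E'
from h import *
s=env.state();print(s['eef_pos'],s['tcp_rot'],s['ft_force'],s['joints'][5])
ims=[]
e=s['eef_pos']
for n in('side','top'):
    p,d=grab(n);W=cloud(n,d);u,v=proj(n,[[421,0,110]])[0].astype(int)
    c=p[v-30:v+30,u-40:u+40];ims.append(cv2.resize(c[...,::-1],(400,300),interpolation=cv2.INTER_CUBIC))
    m=(np.linalg.norm(W-e,axis=-1)<85)&(W[...,2]<e[2]-8)&(p.min(2)>60)&(W[...,2]>112)
    qq=W[m];
    for _ in range(4):
        nn=np.linalg.svd(qq-qq.mean(0),full_matrices=False)[2][2];r=abs((qq-qq.mean(0))@nn);qq=qq[r<max(4,np.percentile(r,85))]
    nn*=np.sign(nn[2]);print(n,len(qq),'tilt',np.degrees(np.arccos(nn[2])),'az',np.degrees(np.arctan2(-nn[1],-nn[0])),qq.mean(0))
cv2.imwrite('pics/s3.png',np.hstack(ims))
E
```

```text
[405.81453427  18.84167323 179.81724832] [ 3.13985310e+00  1.72696875e-03 -8.94889933e-01] [-0.01325138  0.05990662 -1.24043407] 2.349190342729479
side 299 tilt 29.563898536803237 az -51.17236049545482 [405.24616213  22.04645777 148.61422784]<stdin>:11: RuntimeWarning: Mean of empty slice.
  ret = um.true_divide(
Traceback (most recent call last):
IndexError: index 2 is out of bounds for axis 0 with size 0
```

The side camera measures the held lid at 29.6° tilt and −51.2° azimuth, which matches the ladle. I'll lower it until it touches the rim.

Request:
{"op": "drive_tool", "data": {"deltas": "0 0 -0.1 0; 0 0 -0.1 0; 0 0 0 0; 0 0 -0.04 0; 0 0 0 0"}}

```text
t: 7.85
eef_pos: [406.4, 18.5, 156.7]
tcp_rot: [-3.141, -0.001, -0.897]
ft_force: [0.8, 0.8, -1.9]
opening: 0.33
grip_force: 30.0
```

Request:
{"op": "drive_tool", "data": {"deltas": "0 0 -0.02 0; 0 0 -0.02 0; 0 0 0 0"}}

```text
t: 8.1
eef_pos: [406.2, 18.5, 152.2]
tcp_rot: [3.142, -0.0, -0.898]
ft_force: [0.4, 0.3, -1.9]
opening: 0.33
grip_force: 30.0
```

Request:
{"op": "drive_tool", "data": {"deltas": "0 0 -0.02 0; 0 0 0 0"}}

```text
t: 8.27
eef_pos: [406.3, 18.5, 150.3]
tcp_rot: [-3.141, -0.0, -0.898]
ft_force: [-0.4, 1.8, 1.5]
opening: 0.332
grip_force: 30.0
```

Request:
{"op": "drive_tool", "data": {"deltas": "0 0 -0.02 0; 0 0 0 0"}}

```text
t: 8.43
eef_pos: [406.4, 18.5, 148.2]
tcp_rot: [-3.141, -0.0, -0.898]
ft_force: [1.3, 1.1, 3.2]
opening: 0.329
grip_force: 30.0
```

Request:
{"op": "drive_tool", "data": {"deltas": "0.025 -0.04 -0.02 0; 0.025 -0.04 -0.022 0; 0 0 0 0"}}

```text
t: 8.68
eef_pos: [411.4, 9.9, 143.6]
tcp_rot: [3.141, 0.001, -0.898]
ft_force: [-0.6, 0.2, 1.5]
opening: 0.328
grip_force: 30.0
```

Request:
{"op": "drive_tool", "data": {"deltas": "0.025 -0.03 -0.04 0; 0.025 -0.03 -0.045 0; 0 0 0 0"}}

```text
t: 8.93
eef_pos: [416.8, 3.8, 134.9]
tcp_rot: [3.142, -0.0, -0.898]
ft_force: [0.9, -1.9, 0.8]
opening: 0.335
grip_force: 30.0
```

```bash
cat > chk.py <<'E'
from h import *
import sys
def chk(name,pot,nmin):
    s=env.state();print(s['eef_pos'].round(1),s['ft_force'].round(1),s['t'])
    p,d=grab('side');W=cloud('side',d);u,v=proj('side',[[*pot,110]])[0].astype(int)
    cv2.imwrite(f'pics/{name}.png',cv2.resize(p[v-36:v+36,u-48:u+48][...,::-1],(800,600),interpolation=cv2.INTER_CUBIC))
    R=np.hypot(W[...,0]-pot[0],W[...,1]-pot[1]);e=s['eef_pos']
    m=(R<75)&(W[...,2]<e[2]-3)&(p.min(2)>60)&(W[...,2]>nmin);qq=W[m]
    for _ in range(5):
        nn=np.linalg.svd(qq-qq.mean(0),full_matrices=False)[2][2];r=abs((qq-qq.mean(0))@nn);qq=qq[r<max(4,np.percentile(r,85))]
    nn*=np.sign(nn[2]);print(len(qq),'tilt',np.degrees(np.arccos(nn[2])).round(1),'az',np.degrees(np.arctan2(-nn[1],-nn[0])).round(1),qq.mean(0).round(1))
E
python3 -c "from chk import *;chk('s4',(421,-1),98)"
```

```text
[416.8   3.8 134.9] [ 0.9 -1.9  0.8] 8.9333
281 tilt 10.7 az -50.8 [414.3   9.4 109.7]
```

View pics/s4.png

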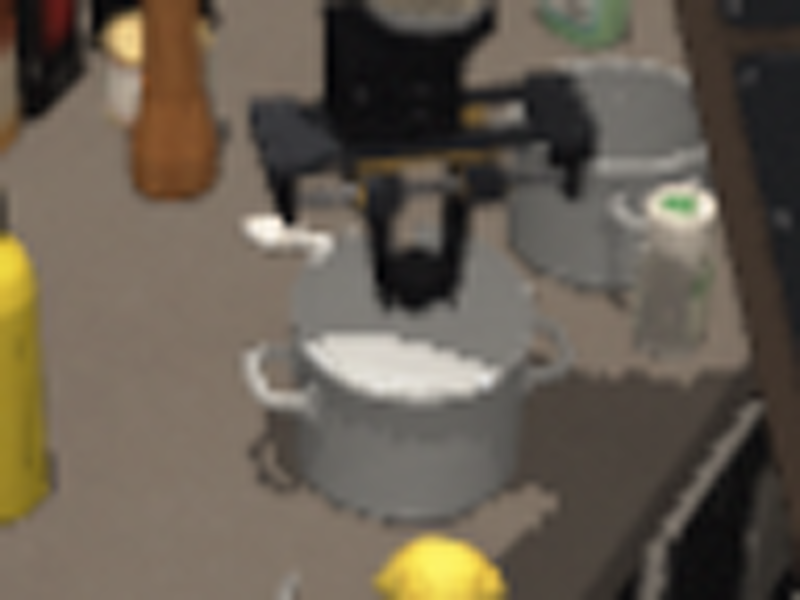

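The picture shows the lid hinging down on the rim at (410,340), now measured at 10.7° tilt and −50.8° azimuth, as planned. I'll carry on down.

Request:
{"op": "drive_tool", "data": {"deltas": "0.02 -0.025 -0.05 0; 0 0 0 0"}}

```text
t: 9.15
eef_pos: [418.7, 1.6, 130.1]
tcp_rot: [-3.141, -0.001, -0.898]
ft_force: [1.3, -1.0, 2.2]
opening: 0.333
grip_force: 30.0
```

Request:
{"op": "drive_tool", "data": {"deltas": "0.01 -0.012 -0.03 0; 0.01 -0.012 -0.025 0; 0 0 0 0"}}

```text
t: 9.4
eef_pos: [420.5, -0.6, 124.7]
tcp_rot: [-3.141, -0.0, -0.898]
ft_force: [2.6, -1.9, 2.3]
opening: 0.331
grip_force: 30.0
```

Request:
{"op": "drive_tool", "data": {"deltas": "0 0 -0.015 0; 0 0 0 0"}}

```text
t: 9.57
eef_pos: [420.4, -0.5, 123.5]
tcp_rot: [-3.141, -0.0, -0.898]
ft_force: [2.1, -1.6, 3.5]
opening: 0.331
grip_force: 30.0
```

```bash
python3 -c "from chk import *;chk('s5',(421,-1),95)"
```

```text
[420.4  -0.5 123.5] [ 2.1 -1.6  3.5] 9.5667
273 tilt 0.9 az -54.2 [412.5  12.1 100.6]
```

Request:
{"op": "drive_tool", "data": {"deltas": "0.006 -0.008 -0.01 0; 0 0 0 0; 0 0 0 0"}}

```text
t: 9.87
eef_pos: [420.6, -1.1, 122.5]
tcp_rot: [3.141, 0.001, -0.898]
ft_force: [1.3, 0.6, 2.7]
opening: 0.334
grip_force: 30.0
```

Request:
{"op": "drive_tool", "data": {"deltas": "0 0 -0.01 0; 0 0 0 0"}}

```text
t: 10.03
eef_pos: [420.7, -1.2, 122.2]
tcp_rot: [-3.142, -0.0, -0.897]
ft_force: [-2.6, 0.4, 17.0]
opening: 0.328
grip_force: 30.0
```

The force step to 17 N at z = 122.2 shows the lid is seated. I'll ease off and release it.

Request:
{"op": "drive_tool", "data": {"deltas": "0 0 0.006 0; 0 0 0 0"}}

```text
t: 10.2
eef_pos: [420.6, -1.2, 122.3]
tcp_rot: [3.141, -0.0, -0.898]
ft_force: [-1.2, -0.9, 7.9]
opening: 0.328
grip_force: 30.0
```

Request:
{"op": "drive_tool", "data": {"deltas": "0 0 0 0; 0 0 0 0; 0 0 0 0; 0 0 0 0; 0 0 0 0; 0 0 0 0; 0 0 0 0", "gripper": 0.2}}

```text
t: 10.78
eef_pos: [420.7, -1.2, 122.1]
tcp_rot: [3.141, 0.0, -0.898]
ft_force: [-0.3, -0.6, 0.2]
opening: 0.763
grip_force: 0.0
```

Request:
{"op": "drive_tool", "data": {"deltas": "0 0 0.1 0; 0 0 0.3 0; 0 0 0.35 0; 0 0 0.35 0; 0 0 0.35 0; 0 0 0.1 0; 0 0 0 0"}}

```text
t: 11.37
eef_pos: [421.6, -1.3, 279.7]
tcp_rot: [-3.138, -0.004, -0.898]
ft_force: [-0.0, 0.6, -1.0]
opening: 0.799
grip_force: 0.0
```

```bash
python3 -c "from chk import *;chk('s6',(421,-1),95)"
```

```text
[421.6  -1.3 279.7] [-0.   0.6 -1. ] 11.3667
276 tilt 1.9 az -36.1 [407.6  11.1 100.2]
```

View pics/s6.png

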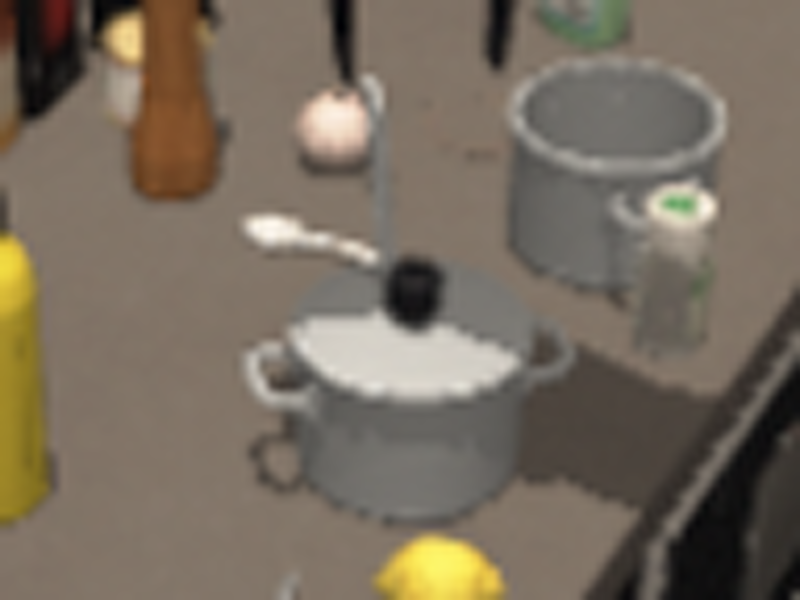

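The picture shows the notched lid level on the pot, with the handle standing up through the notch behind the knob at (380,230). The jar, spoon and lemon haven't moved. Now the plain lid.

Request:
{"op": "drive_tool", "data": {"deltas": "0 0.19 0 0.0397; 0 0.19 0 0.0397; 0 0.19 0 0.0397; 0 0.19 0 0.0397; 0 0.19 0 0.0397; 0 0.19 0 0.0397; 0 0.19 0 0.0397; 0 0.19 0 0.0397; 0 0.19 0 0.0397; 0 0.19 0 0.0397", "gripper": 0}}

```text
t: 12.25
eef_pos: [420.1, 189.6, 275.2]
tcp_rot: [-3.141, 0.003, 0.356]
ft_force: [0.6, 0.2, 0.8]
opening: 0.997
grip_force: 0.0
```

Request:
{"op": "drive_tool", "data": {"deltas": "0 0.19 0 0.0397; 0 0.19 0 0.0397; 0 0.19 0 0.0397; 0 0.19 0 0.0397; 0 0.19 0 0.0397; 0 0.19 0 0.0397; 0 0.19 0 0.0397; 0 0.1 0 0.0397; 0 0 0 0; 0 0 0 0"}}

```text
t: 13.08
eef_pos: [420.3, 331.6, 275.3]
tcp_rot: [-3.14, 0.002, 1.344]
ft_force: [0.5, 0.3, -0.0]
opening: 1.0
grip_force: 0.0
```

```bash
python3 - <<'E'
from h import *
s=env.state();print(s['eef_pos'],s['tcp_rot'],s['t'])
az=np.radians(77.2);n=np.array([-.5*np.cos(az),-.5*np.sin(az),.866])
for nm in('top','side'):
    p,d=grab(nm);W=cloud(nm,d)
    for lab,c,a in(('back',[422,338,78],n),('placed',[421,-1,122],np.array([0,0,1.]))):
        try:
            x,N,e=knobfit(W,p,np.array(c,float),a);print(nm,lab,x.round(1),N,e.round(2))
        except Exception as ex: print(nm,lab,'none')
    m=(np.hypot(W[...,0]-421,W[...,1]+1)<62)&(p.min(2)>60)&(abs(W[...,2]-100)<9);q=W[m]
    if len(q)>30:
        A=np.c_[q[:,:2]-[421,-1],np.ones(len(q))];x=np.linalg.lstsq(A,q[:,2],rcond=None)[0];print('plane',np.degrees(x[:2]).round(1),x[2].round(1),len(q))
    R=np.hypot(W[...,0]-421,W[...,1]+1);k=(abs(W[...,2]-98)<7)&(R<78)&(R>50);q=W[k]
    if len(q)>30:
        A=np.c_[2*q[:,:2],np.ones(len(q))]
        f=least_squares(lambda x:np.maximum(np.hypot(q[:,0]-x[0],q[:,1]-x[1])-69,0)+0*x[0],[421,-1]);print('lid disc',q[:,:2].min(0).round(),q[:,:2].max(0).round())
E
```

```text
[420.27902384 331.58778008 275.33891237] [-3.13963253e+00  2.17756771e-03  1.34427102e+00] 13.0833
top back [422. 338.  78.] 0 nan
top placed [424.   -5.  122.6] 32 2.0
plane [0.1 0.2] 100.7 670
lid disc [352. -67.] [489.  69.]
side back [423.4 336.   76.8] 58 1.48
side placed [417.3  -2.9 120.9] 33 2.15
plane [-0.  -0.5] 100.2 268
lid disc [350. -69.] [487.  67.]h.py:20: RuntimeWarning: Mean of empty slice.
  f=least_squares(res,c0,loss='soft_l1',f_scale=2);return f.x,len(q),np.abs(f.fun).mean()
  ret = ret.dtype.type(ret / rcount)
```

The placed lid is level within about 0.5°, its top face at 100.5 mm against an expected 101 mm. Descending to the back knob.

Request:
{"op": "drive_tool", "data": {"deltas": "0.02 0.03 -0.35 0; 0 0 -0.35 0; 0 0 -0.35 0; 0 0 -0.35 0; 0 0 -0.2 0; 0 0 0 0; 0 0 -0.2 0; 0 0 0 0"}}

```text
t: 13.85
eef_pos: [422.4, 333.9, 96.0]
tcp_rot: [-3.14, 0.002, 1.345]
ft_force: [-0.5, -0.3, -0.3]
opening: 1.006
grip_force: 0.0
```

Request:
{"op": "drive_tool", "data": {"deltas": "0 0.01 -0.1 0; 0 0 -0.06 0; 0 0 0 0"}}

```text
t: 14.1
eef_pos: [422.7, 335.6, 81.0]
tcp_rot: [-3.142, 0.0, 1.347]
ft_force: [-0.7, 0.5, 0.2]
opening: 0.999
grip_force: 0.0
```

Request:
{"op": "drive_tool", "data": {"deltas": "0 0 0 0; 0 0 0 0; 0 0 0 0; 0 0 0 0; 0 0 0 0; 0 0 0 0; 0 0 0 0; 0 0 0 0; 0 0 0 0; 0 0 0 0", "gripper": 1}}

```text
t: 14.93
eef_pos: [422.8, 335.8, 81.1]
tcp_rot: [3.142, 0.0, 1.347]
ft_force: [0.7, 0.2, 0.5]
opening: 0.359
grip_force: 1.1
```

Request:
{"op": "drive_tool", "data": {"deltas": "0 0 0 0; 0 0 0 0; 0 0 0 0; 0 0 0 0; 0 0 0 0"}}

```text
t: 15.35
eef_pos: [423.0, 335.8, 81.2]
tcp_rot: [3.141, -0.0, 1.347]
ft_force: [2.5, 0.6, -0.3]
opening: 0.331
grip_force: 30.0
```

Request:
{"op": "drive_tool", "data": {"deltas": "-0.011 -0.049 0.087 0; -0.011 -0.049 0.087 0; -0.011 -0.049 0.087 0; 0 -0.02 0.2 0; 0 0 0.35 0; 0 0 0.35 0; 0 0 0.35 0; 0 0 0.35 0; 0 0 0.2 0; 0 0 0 0"}}

```text
t: 16.18
eef_pos: [419.9, 318.9, 292.3]
tcp_rot: [3.136, -0.005, 1.347]
ft_force: [0.5, -0.1, -2.1]
opening: 0.331
grip_force: 30.0
```

Request:
{"op": "drive_tool", "data": {"deltas": "0 -0.15 0 0; 0 -0.25 0 0; 0 -0.3 0 0; 0 -0.3 0 0; 0 -0.3 0 0; 0 -0.3 0 0; 0 -0.3 0 0; 0 -0.3 0 0; 0 -0.3 0 0; 0 -0.3 0 0"}}

```text
t: 17.02
eef_pos: [418.1, 37.5, 286.7]
tcp_rot: [-3.14, 0.0, 1.347]
ft_force: [0.3, 0.1, -1.7]
opening: 0.331
grip_force: 30.0
```

Request:
{"op": "drive_tool", "data": {"deltas": "0 -0.3 0 0; 0 -0.3 0 0; 0 -0.3 0 0; 0 -0.3 0 0; 0 -0.3 0 0; 0 -0.3 0 0; 0 -0.3 0 0; 0 -0.3 0 0; 0 -0.3 0 0; 0 -0.2 0 0"}}

```text
t: 17.85
eef_pos: [418.2, -252.9, 286.5]
tcp_rot: [-3.14, -0.0, 1.346]
ft_force: [0.7, 0.7, -2.7]
opening: 0.33
grip_force: 30.0
```

Request:
{"op": "drive_tool", "data": {"deltas": "-0.08 -0.2 0 0; -0.08 -0.19 0 0; 0 0 -0.3 0; 0 0 -0.3 0; 0 0 -0.3 0; 0 0 -0.15 0; 0 0 0 0; 0 0 0 0"}}

```text
t: 18.52
eef_pos: [402.8, -289.6, 181.8]
tcp_rot: [-3.14, -0.001, 1.347]
ft_force: [0.6, -0.4, -2.1]
opening: 0.33
grip_force: 30.0
```

```bash
python3 -c "
from chk import *
chk('s7',(407,-270),114)
p,d=grab('top');W=cloud('top',d);c=[407,-269.]
for _ in range(3): x,N,e=rimfit(W,np.array(c,float));c=x
print('rim',x,N,e,env.state()['tcp_rot'])"
```

```text
[ 402.8 -289.6  181.8] [ 0.6 -0.4 -2.1] 18.5167
15 tilt 15.5 az 69.9 [ 427.6 -244.9  173.7]
rim [ 407. -269.] 0 nan [3.14056834e+00 5.72140971e-04 1.34716312e+00]h.py:23: RuntimeWarning: Mean of empty slice.
  f=least_squares(lambda x:np.hypot(*(q-x[:2]).T)-63,c0,loss='soft_l1',f_scale=2);return f.x,len(q),np.abs(f.fun).mean()
  ret = ret.dtype.type(ret / rcount)
```

Request:
{"op": "drive_tool", "data": {"deltas": "-0.009 -0.029 -0.1 0; 0 0 -0.1 0; 0 0 0 0; 0 0 -0.04 0; 0 0 0 0"}}

```text
t: 19.03
eef_pos: [402.6, -292.9, 158.1]
tcp_rot: [3.141, 0.0, 1.347]
ft_force: [0.1, -0.8, -1.8]
opening: 0.335
grip_force: 30.0
```

Request:
{"op": "drive_tool", "data": {"deltas": "0 0 -0.02 0; 0 0 -0.02 0; 0 0 0 0"}}

```text
t: 19.28
eef_pos: [402.7, -292.9, 154.2]
tcp_rot: [3.141, 0.0, 1.347]
ft_force: [0.8, -0.0, -0.7]
opening: 0.333
grip_force: 30.0
```

Request:
{"op": "drive_tool", "data": {"deltas": "0 0 -0.02 0; 0 0 0 0"}}

```text
t: 19.45
eef_pos: [402.8, -293.2, 152.4]
tcp_rot: [3.141, 0.001, 1.347]
ft_force: [-0.8, -2.3, 0.5]
opening: 0.333
grip_force: 30.0
```

Request:
{"op": "drive_tool", "data": {"deltas": "0.004 0.035 -0.026 0; 0.004 0.035 -0.026 0; 0.004 0.035 -0.026 0; 0 0 0 0"}}

```text
t: 19.78
eef_pos: [403.8, -281.6, 144.0]
tcp_rot: [-3.141, -0.0, 1.348]
ft_force: [0.5, -1.0, 1.1]
opening: 0.33
grip_force: 30.0
```

Request:
{"op": "drive_tool", "data": {"deltas": "0.01 0.033 -0.045 0; 0.01 0.033 -0.045 0; 0 0 0 0"}}

```text
t: 20.03
eef_pos: [405.6, -274.7, 134.6]
tcp_rot: [-3.14, -0.001, 1.348]
ft_force: [0.8, 0.4, 1.3]
opening: 0.334
grip_force: 30.0
```

```bash
python3 -c "from chk import *;chk('s8',(407,-270),98)"
```

```text
[ 405.6 -274.7  134.6] [0.8 0.4 1.3] 20.0333
82 tilt 7.5 az 85.3 [ 430.1 -250.1  114.6]
```

View pics/s8.png

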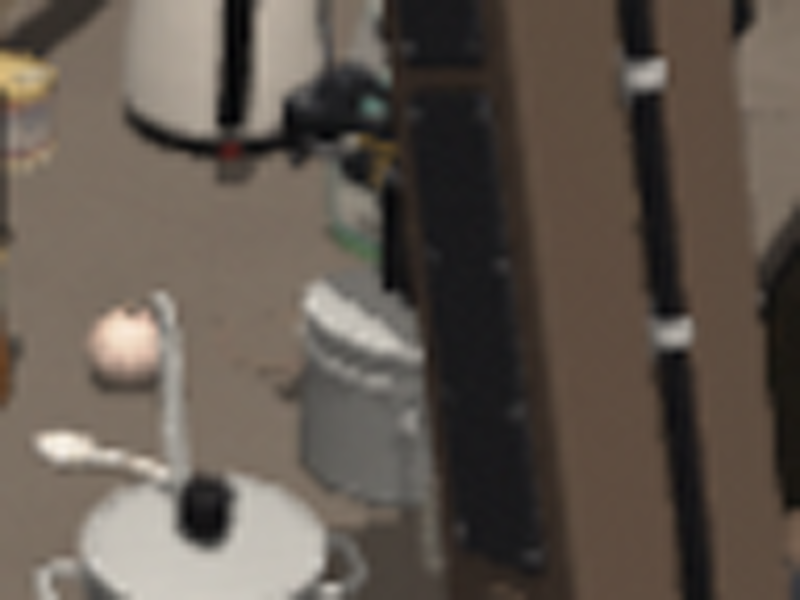

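The picture shows the plain lid tilted on the empty pot's rim at (350,310), with its far end raised as planned; the arm hides the rest. I'll lower it the rest of the way.

Request:
{"op": "drive_tool", "data": {"deltas": "0.011 0.031 -0.05 0; 0 0 0 0"}}

```text
t: 20.25
eef_pos: [406.9, -272.1, 129.8]
tcp_rot: [-3.141, -0.0, 1.347]
ft_force: [1.3, 1.0, 2.3]
opening: 0.332
grip_force: 30.0
```

Request:
{"op": "drive_tool", "data": {"deltas": "0.003 0.014 -0.03 0; 0.003 0.014 -0.02 0; 0 0 0 0"}}

```text
t: 20.5
eef_pos: [407.5, -269.7, 125.1]
tcp_rot: [-3.142, 0.0, 1.347]
ft_force: [1.8, -0.3, 1.6]
opening: 0.332
grip_force: 30.0
```

Request:
{"op": "drive_tool", "data": {"deltas": "0 0 -0.01 0; 0 0 0 0"}}

```text
t: 20.67
eef_pos: [407.5, -269.7, 124.4]
tcp_rot: [3.142, -0.0, 1.347]
ft_force: [0.5, 1.9, 3.1]
opening: 0.332
grip_force: 30.0
```

Request:
{"op": "drive_tool", "data": {"deltas": "0.002 0.01 -0.01 0; 0 0 0 0"}}

```text
t: 20.83
eef_pos: [407.6, -269.6, 124.3]
tcp_rot: [3.141, 0.002, 1.348]
ft_force: [-5.3, -2.5, 13.1]
opening: 0.329
grip_force: 30.0
```

Request:
{"op": "drive_tool", "data": {"deltas": "0 0 -0.01 0; 0 0 0 0"}}

```text
t: 21.0
eef_pos: [407.6, -269.5, 124.0]
tcp_rot: [3.14, 0.002, 1.347]
ft_force: [-6.3, 0.3, 25.1]
opening: 0.329
grip_force: 30.0
```

Request:
{"op": "drive_tool", "data": {"deltas": "-0.007 0 0.006 0; 0 0 0 0"}}

```text
t: 21.17
eef_pos: [407.4, -269.5, 124.0]
tcp_rot: [3.139, 0.001, 1.347]
ft_force: [0.2, 0.8, 12.9]
opening: 0.33
grip_force: 30.0
```

```bash
python3 - <<'E'
from h import *
print(env.state()['ft_force'])
for nm in('top','side'):
    p,d=grab(nm);W=cloud(nm,d);c=np.array([407,-269.5]);R=np.hypot(*(W[...,:2]-c).transpose(2,0,1))
    q=W[(R<62)&(p.min(2)>60)&(abs(W[...,2]-102)<12)]
    if len(q)>15:
        A=np.c_[q[:,:2]-c,np.ones(len(q))];f=least_squares(lambda x:A@x-q[:,2],[0,0,100],loss='soft_l1',f_scale=2);print(nm,'plane',np.degrees(f.x[:2]).round(1),f.x[2].round(1),len(q),q.mean(0))
E
```

```text
[ 0.24273641  0.84308082 12.93712637]
side plane [-2.3 -2.3] 100.9 108 [ 426.03773748 -245.22811606   99.22947886]
```

Request:
{"op": "drive_tool", "data": {"deltas": "0 0 0.007 0; 0 0 0 0"}}

```text
t: 21.43
eef_pos: [407.1, -269.2, 124.1]
tcp_rot: [3.141, 0.001, 1.347]
ft_force: [-1.0, -0.5, 7.6]
opening: 0.33
grip_force: 30.0
```

Request:
{"op": "drive_tool", "data": {"deltas": "0 0 0 0; 0 0 0 0; 0 0 0 0; 0 0 0 0; 0 0 0 0; 0 0 0 0; 0 0 0 0", "gripper": 0.2}}

```text
t: 22.02
eef_pos: [407.0, -268.8, 123.7]
tcp_rot: [-3.142, -0.0, 1.347]
ft_force: [-0.7, 0.2, 0.4]
opening: 0.759
grip_force: 0.0
```

Request:
{"op": "drive_tool", "data": {"deltas": "0 0 0.1 0; 0 0 0.3 0; 0 0 0.35 0; 0 0 0.35 0; 0 0 0.2 0; 0 -0.35 0 0; 0 -0.4 0 0; 0 -0.4 0 0; 0 -0.4 0 0; 0 -0.4 0 0"}}

```text
t: 22.85
eef_pos: [406.6, -465.6, 253.8]
tcp_rot: [3.141, 0.0, 1.347]
ft_force: [-0.2, 0.6, 0.5]
opening: 0.806
grip_force: 0.0
```

Request:
{"op": "drive_tool", "data": {"deltas": "-0.1 -0.35 0 0; -0.1 -0.35 0 0; -0.1 -0.35 0 0; -0.1 -0.35 0 0; 0 0 0 0; 0 0 0 0"}}

```text
t: 23.35
eef_pos: [365.9, -605.0, 252.5]
tcp_rot: [-3.141, -0.001, 1.345]
ft_force: [-0.3, 1.3, 0.3]
opening: 0.8
grip_force: 0.0
```

```bash
python3 - <<'E'
from h import *
s=env.state();print(s['eef_pos'],s['t'])
ims=[]
for nm in('top','side'):
    p,d=grab(nm);W=cloud(nm,d)
    for c in([420.7,-1.2],[407.2,-269.5]):
        c=np.array(c);R=np.hypot(*(W[...,:2]-c).transpose(2,0,1))
        q=W[(R<62)&(p.min(2)>60)&(abs(W[...,2]-102)<10)]
        A=np.c_[q[:,:2]-c,np.ones(len(q))];f=least_squares(lambda x:A@x-q[:,2],[0,0,100],loss='soft_l1',f_scale=2)
        k=(abs(W[...,2]-98)<6)&(R<80);b=W[k][:,:2]
        x,N,e=knobfit(W,p,np.array([*c,122.]),np.array([0,0,1.]))
        print(nm,'plane',np.degrees(f.x[:2]).round(1),f.x[2].round(1),len(q),'disc',b.min(0).round(),b.max(0).round(),'knob',x.round(1))
    u,v=proj(nm,[[415,-135,100]])[0].astype(int)
    ims.append(cv2.resize(p[max(v-45,0):v+45,u-60:u+60][...,::-1],(400,300),interpolation=cv2.INTER_CUBIC))
cv2.imwrite('pics/fin.png',np.hstack(ims))
E
```

```text
[ 365.87484418 -605.0215647   252.52179276] 23.35
top plane [-0.2  0.2] 100.8 668 disc [352. -67.] [488.  69.] knob [422.5  -4.1 122.7]h.py:20: RuntimeWarning: Mean of empty slice.
  f=least_squares(res,c0,loss='soft_l1',f_scale=2);return f.x,len(q),np.abs(f.fun).mean()
  ret = ret.dtype.type(ret / rcount)
Traceback (most recent call last):
ValueError: zero-size array to reduction operation minimum which has no identity
```

```bash
cat > fin.py <<'E'
from h import *
def fin(cams,out):
  ims=[]
  for nm in cams:
    p,d=grab(nm);W=cloud(nm,d)
    for c in([420.7,-1.2],[407.2,-269.5]):
        c=np.array(c);R=np.hypot(*(W[...,:2]-c).transpose(2,0,1))
        q=W[(R<62)&(p.min(2)>60)&(abs(W[...,2]-102)<10)]
        if len(q)<40: print(nm,'hidden');continue
        A=np.c_[q[:,:2]-c,np.ones(len(q))];f=least_squares(lambda x:A@x-q[:,2],[0,0,100],loss='soft_l1',f_scale=2)
        b=W[(abs(W[...,2]-98)<6)&(R<80)][:,:2]
        x,N,e=knobfit(W,p,np.array([*c,122.]),np.array([0,0,1.]))
        print(nm,'plane',np.degrees(f.x[:2]).round(1),f.x[2].round(1),len(q),'disc',b.min(0).round(),b.max(0).round(),'knob',x.round(1))
    u,v=proj(nm,[[415,-135,100]])[0].astype(int)
    ims.append(cv2.resize(p[max(v-45,0):v+45,u-60:u+60][...,::-1],(400,300),interpolation=cv2.INTER_CUBIC))
  cv2.imwrite(f'pics/{out}.png',np.hstack(ims))
E
python3 -c "from fin import *;fin(['side'],'f1')"
```

```text
side plane [-0.3  0.3] 100.1 269 disc [348. -67.] [486.  70.] knob [418.2  -2.8 122. ]
side plane [-1.5 -0.8] 99.9 168 disc [ 356. -342.] [ 474. -203.] knob [ 404.3 -274.4  120.6]
```

Request:
{"op": "drive_tool", "data": {"deltas": "0.2 0.4 0.1 0; 0.2 0.4 0.1 0; 0.2 0.4 0 0; 0 0.4 0 0; 0 0.4 0 0; 0 0.4 0 0; 0 0.4 0 0; 0 0.4 0 0; 0 0.4 0 0; 0 0.4 0 0"}}

```text
t: 24.28
eef_pos: [421.3, -210.6, 272.4]
tcp_rot: [3.141, 0.0, 1.349]
ft_force: [0.8, -0.4, 0.6]
opening: 0.796
grip_force: 0.0
```

Request:
{"op": "drive_tool", "data": {"deltas": "0 0.4 0 0; 0 0.4 0 0; 0 0.4 0 0; 0 0.4 0 0; 0 0.4 0 0; 0 0.4 0 0; 0 0.4 0 0; 0 0.4 0 0; 0 0.4 0 0; 0 0 0 0"}}

```text
t: 25.12
eef_pos: [420.3, 152.1, 272.4]
tcp_rot: [3.141, -0.002, 1.354]
ft_force: [-0.8, -0.8, -0.0]
opening: 0.797
grip_force: 0.0
```

```bash
python3 -c "from fin import *;fin(['top','side'],'f2')"
```

```text
top plane [0.3 0.4] 100.7 673 disc [352. -67.] [489.  69.] knob [4.222e+02 4.000e-01 1.227e+02]
top plane [-0.1 -0.3] 100.9 740 disc [ 338. -339.] [ 476. -202.] knob [ 410.6 -267.2  124.6]
side plane [-0.1  0.3] 100.2 267 disc [349. -66.] [488.  69.] knob [415.9  -2.6 120.6]
side plane [-0.4 -1. ] 100.2 202 disc [ 335. -342.] [ 472. -203.] knob [ 404.7 -274.6  119.4]
```

View pics/f2.png

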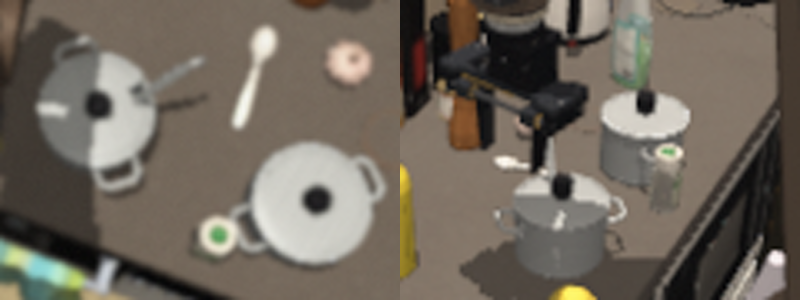

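The picture shows both lids flat and centred: the notched one at (97,108) with the handle in its notch at (140,92), and the plain one at (312,203). Both planes are level within about 0.5° from the top camera and sit at 100.8 mm. The jar, spoon and garlic are untouched, so I'm handing in.

```bash
python3 -c "from cell import env;print(env.job_done())"
```

```text
the job is handed in; nothing more can be done
None
```

Both lids are on, and the job was handed in after about 25 s of robot time: the notched lid is on the ladle pot with the handle in its notch, and the plain lid is on the other pot; both measured level and fully seated, and nothing else looked moved in the final pictures.

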